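# Torque the gland nut of a dosing head with a click wrench

## Robot

A 7-joint arm with a two-finger parallel gripper is mounted at the origin on the work surface. World frame = base frame: x ahead of the robot, y to its left, z up, the work surface at z = 0. Lengths are in mm, angles in rad, forces in N, time in s.
With the tool pointing down it reaches from about 400 to 925 mm from the base axis. Payload 5.6 kg.
Tool frame: the origin (TCP) lies on the centre line of the jaws, within the pads' length; the fingertips stand manip.tips_ahead ahead of it and the grasp point (between the pads) lies 2 mm behind it (manip.tips_ahead is the distance from the TCP to the fingertips, in mm); z points along the fingers, y is the line along which they close (so a half turn about z gives the same grasp; the last joint's range is limited). The gripper opens to 85 mm and grips with 20 to 120 N. Pads are 22 mm wide; open, the fingers measure 114 mm over their backs; the gripper's body (76 mm by 85 mm) begins 54 mm behind the grasp point. The pads swing forward as they close: fully open they stand 13 mm farther back than shut.
Start: joints at [-0.043, 0.468, -0.012, 1.603, 0.006, 1.071, -0.056], TCP at [650.006, -0.042, 248.29] pointing down, gripper open.
Joint ranges: [-2.53, 2.53], [-0.31, 2.02], [-1.57, 1.55], [0.28, 2.44], [-1.29, 4.43], [0.15, 1.84], [-2.92, 2.92]. Speed limits (rad/s): [2.57, 2.57, 3.14, 3.14, 3.14, 3.14, 3.14].

## Interface

Orientations are given as a unit quaternion [x, y, z, w].
In Python, from workcell import manip gives the robot as it stands.
- The arm moves only by the tool send_rows, never from a script. Its argument "steps" is a list of rows, each a list of 3 entries, a list of its own where there are three numbers: the closure, from 0 (fully open) to 1 (shut), then the shift along the tool's x, y, z in m, then the turn, a rotation vector about the tool's x, y, z in degrees. In form: [[gripper, [x, y, z], [ax, ay, az]], ...]. A call has exactly 8 rows; each row is the pose to reach, as a shift and turn from the pose commanded when the call began, along the tool's axes at that moment; what a row does not reach only later rows make up. A row lasts 1/8 s, in which the tool goes at most 62.5 mm and 10.7 degrees, less where a joint would pass 70% of its speed; a pose out of reach is approached as far as the arm can. A call with a gripper value outside its range is refused whole. The fingers move at their own pace and stop on an object; "grip_force" is the grip in N (left out, the last holds). Time passes only in rows, so rows that repeat a pose let the fingers close, or fill a call up. It gives the time, the measured TCP pose, the force, the opening and the grip force at its end, in the units of the state.
- manip.observe(): the state, without advancing time (a new reading comes with each control period).
- manip.snapshot(name): name is "scene" or "side" or "wrist"; returns a dict with "img" (480x640x3 uint8, red, green, blue), "depth" (480x640 float32, mm along the optical axis (not along the pixel's ray), 0 where there is no reading), "mtx" (3x3 intrinsics, pixels), "R" (3x3) and "t" (3): a world point X has camera coordinates R X + t. Camera axes: x right, y down, z forward; pixel columns grow to the right and rows downward; lengths in mm; the calibration is good to about 2 mm. A picture is of the moment at which its call begins.
- manip.job_done(): hands the job in; it is judged then, once.
The state is a dict: "clock": time; "joint_pos": joint angles; "qd": joint speeds; "tau": joint torques, N m; "tcp_pos": TCP position; "eef_rot": TCP orientation; "wrist_force": force on the tool from outside, world axes, zero at the start; "moment": the same for the moment, N m; "gripper_width": opening from 0.0 (shut) to 1.0 (fully open); "finger_force": force on a finger pad.
Only numpy, scipy, OpenCV 4.12 (cv2) and the standard library are available. Lean on these libraries where they do the work, as an engineer would, in place of code of your own. Each camera call takes 0.05 s, during which the arm holds its last target. There are 200 camera calls.

## Task

The brass gland nut on top of the dosing head is only finger-tight: lift the click wrench out of its wooden cradle by the steel shank, put its ring end down over the nut and let go of it. Then take the wrench by its black grip and swing it clockwise, seen from above, until the nut is fully home and the wrench's joint gives; stop as soon as it gives, ease off so that the joint straightens, and leave the wrench lying level on the nut. Do not drop the wrench, and do not disturb the bottles or bump the carton.

Things in the scene. Friction and masses are not known exactly. Their poses are not given: they have to be found in the camera images.
- dosing_head: Fixed stainless dosing head; origin on the table under the nut's axis. Foot 116 mm across, 12 mm high; stem 60 mm across; round top flange 80 mm across, its flat top 100 mm above the table. 110 mm from the nut's axis on the +x side a 16 mm post carries a dial gauge 50 mm across (axis along x), 167 mm high in all. A brass spigot sticks out 58 mm on the -x side at height 50 mm.
- nut_foot (a point): Centre of the underside of the brass hexagon nut, on the flange (100 mm above the table); turns with the nut. Nut: 40 mm across flats, 18 mm high, then a 5 mm cone on top (39 to 30 mm across) that leads the ring on. z: the nut's axis, up; x: square to one flat; flats repeat every 60 degrees.
- gland_nut (a joint): Turn of the nut in rad; grows as the nut is tightened, clockwise from above. At 0.9 it is fully home (hard stop). Starts 0.25 to 0.5 short of that. Stiff: needs about 0.12 N m to turn, and stays where it is left.
- wrench: Click wrench, about 0.4 kg, 225 mm long. Origin: centre of the ring's underside; z up as it lies; shank and grip run along -x. Ring: hexagon hole 44 mm over flats, one flat square to x, 60 mm outside, 16 mm high; fits the nut every 60 deg, 12 deg free play. Steel shank 30 to 98 mm behind the origin, 18 mm wide and high, underside level with the ring. Mass centre 25 mm behind: lies level on the flange.
- grip_mid (a point): Middle of the black rubber grip, 150 mm behind the ring's centre and 11 mm above the wrench's underside. Grip: 90 mm long, 22 mm wide and high. Its frame turns with the grip; x along the grip towards the ring.
- wrench_grip (a joint): Breakaway joint, rad: bend of grip against shank about an upright pivot 93 mm behind the ring centre. 0 = straight, spring preloaded. Gives when the grip's middle is pushed clockwise with about 5.3 N, the head held fast; then 6.1 N at 0.1, 8 N at 0.3 (stop at 0.45); springs back when eased. It must bend over 0.1; over 0.35 is forcing it. Only pushing the grip, not the shank, bends it.
- cradle: Fixed plywood cradle, base 250 x 80 x 8 mm (x, y, z); origin under its centre. The wrench lies along its x: ring centre at x +90 mm on a round pedestal 35 mm high; grip in a trough (x -120 to -15 mm, floor 35 mm, walls 65 mm above the table, 32 mm apart) with no room for fingers beside it. The shank is free between the two. The wrench lifts straight out.
- carton: Fixed open cardboard carton full of bottles, an obstacle: 200 mm along x, 140 mm along y, 152 mm high over the caps. Origin at the centre of the underside. Stands on the other side of the dosing head from the cradle.
- tall_bottle: Loose tall bottle, 52 mm across, 150 mm high, standing beyond the cradle; origin at the centre of its underside. Leave it alone.
- flacon_a: Loose squat perfume flacon, 52 mm across, 60 mm high, standing in front of the dosing head on the robot's side; origin at the centre of its underside. Leave it alone.
- flacon_b: Loose squat perfume flacon, 52 mm across, 60 mm high, standing beyond the carton; origin at the centre of its underside. Leave it alone.
Not all that is in view belongs to the job. Of the things that look like the wrench, the largest one is meant. What is shaped like the dosing_head but blue is not meant.

How it is judged (in metres and radians):
On the way, in this order (a step that is already met when the one before it is completed fails the run):
1. the wrench lies level on the nut, ring down over it, with the fingers off it (horizontal distance between wrench and nut_foot below 0.007 m and z of wrench in the frame of nut_foot below 0.005 m and angle between wrench's own z axis and vertical below 0.08 rad and contact force between the fingers and wrench below 0.1 N), for 0.2 s.
2. the nut is home and the wrench on it has given (joint bent by more than 0.1 rad) (value of joint gland_nut above 0.86 rad and value of joint wrench_grip above 0.1 rad and horizontal distance between wrench and nut_foot below 0.007 m and z of wrench in the frame of nut_foot below 0.005 m), for 0.1 s.
At the end, for the whole second after the job is handed in: The nut is home (joint over 0.86), the wrench lies on it released and at rest: ring centre within 7 mm of the nut's axis, underside less than 5 mm above the flange, tilted less than 0.08 rad, its joint straight again (under 0.04 rad) (all of step 1 and value of joint gland_nut above 0.86 rad and value of joint wrench_grip below 0.04 rad and linear speed of wrench below 0.02 m/s and angular speed of wrench below 0.1 rad/s); the robot touches nothing.
It fails at once if the wrench forced on past its click (joint bent by more than 0.35 rad) (value of joint wrench_grip above 0.35 rad).
It fails at once if the wrench dropped (ring end lower than the cradle holds it) (height (world z) of wrench below 0.02 m).
It fails at once if the carton struck by the robot (over 4 N) (contact force between any of the arm, the fingers, wrench and carton above 4 N).
It fails at once if a loose bottle or flacon knocked over or pushed by more than 20 mm (distance of any of tall_bottle, flacon_a, flacon_b from where it was at the start of the episode above 0.02 m or angle between any of tall_bottle, flacon_a, flacon_b's own z axis and vertical above 0.35 rad).
It also fails if it takes over 51 s, if anything falls off the work surface, if the arm or the gripper's body presses on something with over 40 N, if the wrist force passes 120 N, or if a joint passes its speed limit or range.

## Working session

There is one attempt and no reset: what is moved stays moved. The work goes in short steps, Python scripts to look and compute and a tool call to move; the robot and the scene stay as the last step left them, time stands still between calls to the robot, and variables do not carry over. Pictures are saved under pics/ and viewed, at most 11 in all, crops included, and the job is handed in when it is done.

Besides the shell and the picture viewer there is one more tool, called after ">>>" as name([rows], argument=value, ...), one row to a line, values as JSON. send_rows: Moves the arm, as the interface text tells. Its arguments: {"type":"object","properties":{"steps":{"type":"array","items":{"type":"array"}},"grip_force":{"type":"number"}},"required":["steps"]}

```bash
mkdir -p pics; cat > h.py <<'E'
from workcell import manip
import numpy as np, cv2
def snap(n):
    s=manip.snapshot(n); return s
def pts(s):
    d=s["depth"]; v,u=np.mgrid[0:480,0:640]; K=s["mtx"]
    c=np.stack([(u-K[0,2])/K[0,0]*d,(v-K[1,2])/K[1,1]*d,d],-1)
    w=(c-s["t"])@s["R"]; w[d<=0]=np.nan; return w
E
python3 - <<'E'
from h import *
o=manip.observe(); print(o["tcp_pos"],o["eef_rot"],manip.tips_ahead)
for n in("scene","side"):
    s=snap(n); np.savez(n,**s); cv2.imwrite(f"pics/{n}0.png",s["img"][...,::-1]); print(n,-s["R"].T@s["t"])
E
```

```text
[ 6.49459973e+02 -6.96317843e-02  2.47322410e+02] [ 7.07137117e-01  7.07075872e-01 -6.79333898e-04 -5.90377718e-04] 17.0
scene [998.74983937 711.01796994 926.29004126]
side [ 340.17307356 -898.67343185  784.59942697]
```

View pics/scene0.png

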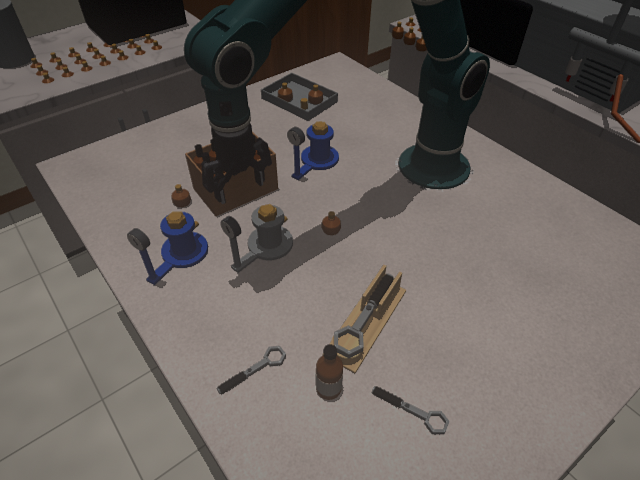

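View pics/side0.png

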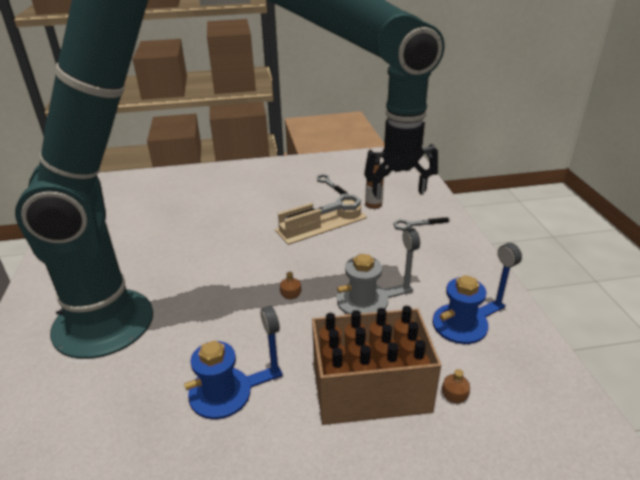

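The scene view has three wrench-like things: one in the cradle at about (365,315), and loose ones at (252,370) and (412,410). The cradle one is the largest and the only one in wood. The grey head is at (268,232), while the blue ones at (180,240) and (320,148) are decoys. I'll confirm in a crop and measure.

```bash
cat > m.py <<'E'
from h import *
for n in("scene","side"):
    s=dict(np.load(n+".npz")); w=pts(s); hsv=cv2.cvtColor(s["img"],cv2.COLOR_RGB2HSV)
    def at(u,v): return np.round(np.nanmedian(w[v-1:v+2,u-1:u+2].reshape(-1,3),0))
    P={"scene":dict(nut=(267,211),ring_near=(350,354),shank=(367,315),grip=(383,289),car=(232,185),tall=(330,350),fa=(331,226),fb=(180,198),gauge=(230,230),wrB=(250,372),wrC=(412,408)),
       "side":dict(nut=(363,262),ring=(348,205),shank=(330,209),grip=(303,216),fa=(290,288),fb=(456,388),gauge=(410,240),car=(375,340),tall=(374,195))}[n]
    for k,(u,v) in P.items(): print(n,k,at(u,v))
s=dict(np.load("scene.npz"));c=s["img"][180:400,210:430,::-1]
cv2.imwrite("pics/crop1.png",cv2.resize(c,(600,600),interpolation=cv2.INTER_CUBIC))
E
python3 m.py
```

```text
scene nut [576. -29. 124.]
scene ring_near [636. 352.  48.]
scene shank [549. 305.  54.]
scene grip [478. 278.  58.]
scene car [ 570. -209.   80.]
scene tall [702. 367. 152.]
scene fa [429.  35.  33.]
scene fb [ 687. -298.   35.]
scene gauge [688.  -4. 149.]
scene wrB [810. 244.  11.]
scene wrC [604. 501.  15.]
side nut [565. -54. 119.]
side ring [610. 297.  47.]
side shank [559. 289.  42.]
side grip [479. 244.  60.]
side fa [413.  -4.  30.]
side fb [ 669. -335.   35.]
side gauge [671. -36. 150.]
side car [ 541. -251.   94.]
side tall [596.  -9. 252.]
```

View pics/crop1.png

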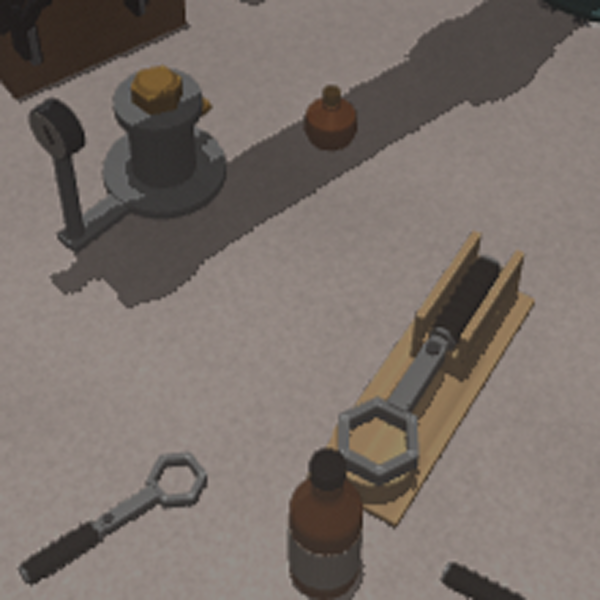

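The crop confirms the cradle wrench (large ring at crop (378,437), grip in the trough) and the grey head with the brass nut at crop (157,88). I'll take a wrist view next.

```bash
python3 - <<'E'
from h import *
s=snap("wrist"); np.savez("w0",**s); cv2.imwrite("pics/w0.png",s["img"][...,::-1]); print(-s["R"].T@s["t"],s["R"],s["mtx"])
E
```

```text
[649.62801716  67.77175889 372.42788472] [[ 9.99998745e-01 -5.05898752e-04 -1.50108035e-03]
 [-8.58527858e-05 -9.63545840e-01  2.67543279e-01]
 [-1.58170954e-03 -2.67542814e-01 -9.63544675e-01]] [[338.97342617   0.         317.05847703]
 [  0.         338.97342617 240.33837548]
 [  0.           0.           1.        ]]
```

View pics/w0.png

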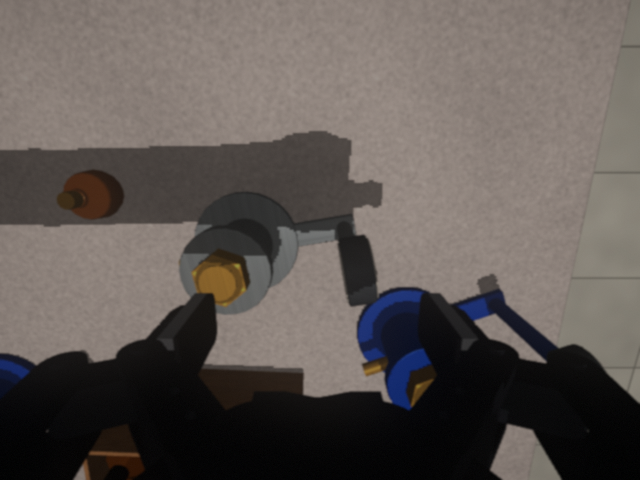

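The wrist view shows the grey head's nut at (220,280), the gauge at (358,268) and flacon_a at (92,195). I'll fit the nut and wrench numerically.

```bash
cat > fit.py <<'E'
from h import *
from scipy.optimize import least_squares
def circ(p,r):
    f=lambda q:np.hypot(p[:,0]-q[0],p[:,1]-q[1])-r
    return least_squares(f,p.mean(0),loss="soft_l1").x
s=dict(np.load("w0.npz")); w=pts(s); hsv=cv2.cvtColor(s["img"],cv2.COLOR_RGB2HSV)
reg=np.zeros((480,640),bool); reg[215:310,175:285]=1
brass=reg&(hsv[...,1]>120)
# brass silhouette & top disc; flange boundary via plane z=100
def plane(u,v,z):
    K=s["mtx"]; r=np.stack([(u-K[0,2])/K[0,0],(v-K[1,2])/K[1,1],np.ones_like(u,float)],-1)@s["R"]
    c=-s["R"].T@s["t"]; return c+r*((z-c[2])/r[:,2])[:,None]
P=w[brass]; P=P[np.isfinite(P[:,0])]
print("brass n",len(P), np.percentile(P[:,2],[5,25,50,75,95]))
top=P[P[:,2]>121]; print("top centre",(top.min(0)+top.max(0))/2, top.max(0)-top.min(0))
fl=reg&(np.abs(w[...,2]-99)<4)
e=fl&~brass; v,u=np.nonzero(cv2.morphologyEx(fl.astype(np.uint8),cv2.MORPH_GRADIENT,np.ones((3,3)))&fl)
Q=plane(u,v,100.)
c0=top.mean(0)[:2]; rr=np.hypot(*(Q[:,:2]-c0).T); Q=Q[rr>33]; c=circ(Q[:,:2],39.5); print("flange c",c,len(Q))
S=P[(P[:,2]<116)&(P[:,2]>102)][:,:2]
def f(q):
    d=S-q[:2]; a=np.arctan2(d[:,1],d[:,0])-q[2]; k=np.round(a/(np.pi/3))*(np.pi/3)+q[2]
    return d[:,0]*np.cos(k)+d[:,1]*np.sin(k)-20
for a in (0,.35,.7):
    r=least_squares(f,[*c0,a],loss="soft_l1"); print("hex",r.x[:2],np.degrees(r.x[2])%60,r.cost,len(S))
E
python3 fit.py; cat > wr.py <<'E'
from h import *
s=dict(np.load("scene.npz")); w=pts(s)
m=np.zeros((480,640),bool); m[260:370,325:410]=1
hsv=cv2.cvtColor(s["img"],cv2.COLOR_RGB2HSV)
P=w[m&(hsv[...,1]<60)&(w[...,2]>40)&(w[...,2]<62)]
print(len(P)); 
P=P[(P[:,0]>400)&(P[:,0]<680)]
q=P[:,:2]; d=cv2.fitLine(q.astype(np.float32),cv2.DIST_HUBER,0,.01,.01).ravel(); print(d,np.degrees(np.arctan2(d[1],d[0])))
t=(q-d[2:])@d[:2]; print("ends",d[2:]+d[:2]*t.min(),d[2:]+d[:2]*t.max(),np.ptp(t))
E
python3 wr.py
```

```text
brass n 2122 [109.50567273 117.86294539 121.31735049 122.51281694 123.3862454 ]
top centre [580.38291498 -20.89881362 184.23274012] [ 53.81062549  64.22081964 126.4593242 ]
flange c [570.75562413 -35.96590483] 403
hex [569.93894535 -37.3464943 ] 9.774114649544751 7.34639442797072 252
hex [569.93894536 -37.3464943 ] 9.774114710459884 7.346394427970719 252
hex [569.93894535 -37.3464943 ] 9.774114441812221 7.34639442797079 252
1055
[9.3222415e-01 3.6188132e-01 5.3956921e+02 2.9672787e+02] 21.215778
ends [425.50832899 252.45043044] [647.04152072 338.44769034] 237.63940321356472
```

The nut is at about (570,-37) with a flat at 9.8° (mod 60). The wrench heads along about 21°. I'll move above the shank with the tool x axis towards the grip.

>>> send_rows([
  [0, [0.06, -0.015, 0], [0, 0, -10]],
  [0, [0.12, -0.03, 0.01], [0, 0, -20]],
  [0, [0.18, -0.045, 0.02], [0, 0, -30]],
  [0, [0.24, -0.06, 0.03], [0, 0, -40]],
  [0, [0.3, -0.085, 0.04], [0, 0, -50]],
  [0, [0.305, -0.088, 0.048], [0, 0, -60]],
  [0, [0.305, -0.088, 0.048], [0, 0, -70]],
  [0, [0.305, -0.088, 0.048], [0, 0, -80]],
])

```text
clock: 1.15
tcp_pos: [561.6, 305.1, 199.7]
eef_rot: [0.084, 0.996, -0.0, -0.0]
wrist_force: [-0.5, -0.1, -0.2]
gripper_width: 1.005
finger_force: 0.0
```

>>> send_rows([
  [0, [0, 0, 0], [0, 0, -10]],
  [0, [0, 0, 0], [0, 0, -20]],
  [0, [0, 0, 0], [0, 0, -30]],
  [0, [0, 0, 0], [0, 0, -31]],
  [0, [0, 0, 0], [0, 0, -31]],
  [0, [0, 0, 0], [0, 0, -31]],
  [0, [0, 0, 0], [0, 0, -31]],
  [0, [0, 0, 0], [0, 0, -31]],
])

```text
clock: 2.15
tcp_pos: [562.0, 305.1, 200.3]
eef_rot: [-0.182, 0.983, -0.0, 0.0]
wrist_force: [-0.1, -0.3, 0.0]
gripper_width: 1.001
finger_force: 0.0
```

```bash
cat >> h.py <<'E'
from scipy.spatial.transform import Rotation as Ro
def st():
    o=manip.observe(); R=Ro.from_quat(o["eef_rot"]).as_matrix()
    print("t",o["clock"],"tcp",np.round(o["tcp_pos"],1),"head",round(np.degrees(np.arctan2(R[1,0],R[0,0])),2),"tilt",np.round(R[:,2],3),"F",np.round(o["wrist_force"],1),"w",o["gripper_width"],o["finger_force"]); return o,R
E
python3 - <<'E'
from h import *
st()
s=snap("wrist"); np.savez("w1",**s); cv2.imwrite("pics/w1.png",s["img"][...,::-1])
E
```

```text
t 2.15 tcp [562.  305.1 200.3] head -159.02 tilt [ 0. -0. -1.] F [-0.1 -0.3  0. ] w 1.0014658776294607 0.0
```

View pics/w1.png

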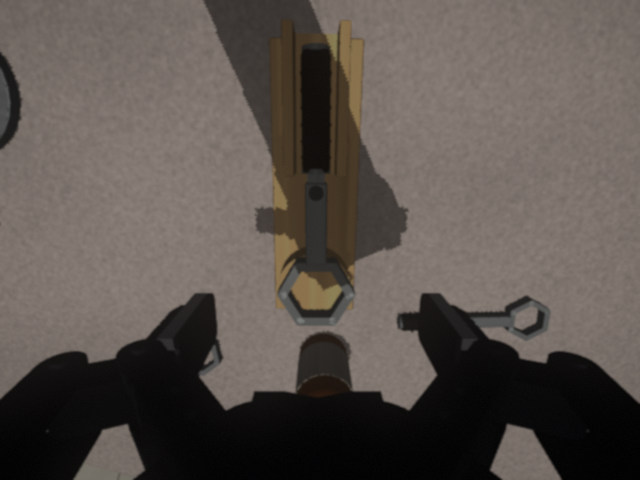

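The wrist view shows the wrench well aligned: hex ring at (318,292), shank at column 316 and rows 200–262, pivot at (316,193). The tall bottle is at (325,360).

```bash
python3 - <<'E'
from h import *
s=dict(np.load("w1.npz"))
def pl(u,v,z):
    K=s["mtx"]; r=np.array([(u-K[0,2])/K[0,0],(v-K[1,2])/K[1,1],1])@s["R"]; c=-s["R"].T@s["t"]; return c+r*(z-c[2])/r[2]
g=cv2.cvtColor(s["img"],cv2.COLOR_RGB2HSV)
w=pts(s)
m=np.zeros((480,640),bool); m[185:330,275:360]=1
P=w[m&(g[...,1]<70)&(w[...,2]>44)&(w[...,2]<58)]
R=P[:,:2]; a=np.radians(20.98); ex=np.array([np.cos(a),np.sin(a)]); ey=np.array([-ex[1],ex[0]])
x,y=R@ex,R@ey
print("zmed",np.median(P[:,2]))
print("front",np.percentile(x,99.5)); ringm=x>np.percentile(x,99.5)-45
print("ring y",np.percentile(y[ringm],[1,99]),"mid",np.percentile(y[ringm],[1,99]).mean())
f=np.percentile(x,99.5)
for k in(60,70,80,90,100,110):
    q=np.abs(x-(f-k))<4; print(k,np.percentile(y[q],[3,97]),y[q].mean())
for uv in((318,292),(316,193)): p=pl(*uv,52); print(uv,p,p[:2]@ex,p[:2]@ey)
o,_=st(); print(o["tcp_pos"][:2]@ex,o["tcp_pos"][:2]@ey)
E
```

```text
zmed 51.171949301738046
front 721.882523765697
ring y [ 50.20759233 115.39857473] mid 82.80308353208721
60 [65.61231486 99.99114129] 82.75623872053312
70 [74.36079682 91.2507954 ] 82.84672234838511
80 [74.467532   90.33976399] 82.55615735867482
90 [74.55833697 91.10457498] 82.83698557812941
100 [74.63947916 91.03498879] 82.84267243365942
110 [74.74328145 90.97176577] 82.92517272490507
(318, 292) [613.00833349 325.57331643  52.        ] 688.9381667876315 84.50682601071853
(316, 193) [532.91843911 293.10616573  52.        ] 602.5331897398121 82.8676197114727
t 2.2 tcp [562.  305.1 200.3] head -159.01 tilt [ 0. -0. -1.] F [ 0.3  1.2 -0.3] w 1.000377231887706 0.0
633.9829869731344 83.60760301913064
```

>>> send_rows([
  [0, [0.002, -0.001, 0.05], [0, 0, 0]],
  [0, [0.002, -0.001, 0.1], [0, 0, 0]],
  [0, [0.002, -0.001, 0.135], [0, 0, 0]],
  [0, [0.002, -0.001, 0.156], [0, 0, 0]],
  [0, [0.002, -0.001, 0.156], [0, 0, 0]],
  [0.5, [0.002, -0.001, 0.156], [0, 0, 0]],
  [1, [0.002, -0.001, 0.156], [0, 0, 0]],
  [1, [0.002, -0.001, 0.156], [0, 0, 0]],
], grip_force=80)

```text
clock: 3.2
tcp_pos: [561.1, 303.6, 45.4]
eef_rot: [-0.182, 0.983, 0.0, 0.001]
wrist_force: [0.2, -1.2, 0.0]
gripper_width: 0.373
finger_force: 0.0
```

>>> send_rows([
  [1, [0, 0, 0], [0, 0, 0]],
  [1, [0, 0, 0], [0, 0, 0]],
  [1, [0, 0, 0], [0, 0, 0]],
  [1, [0, 0, 0], [0, 0, 0]],
  [1, [0, 0, 0], [0, 0, 0]],
  [1, [0, 0, 0], [0, 0, 0]],
  [1, [0, 0, -0.005], [0, 0, 0]],
  [1, [0, 0, -0.01], [0, 0, 0]],
])

```text
clock: 4.2
tcp_pos: [559.7, 302.7, 53.5]
eef_rot: [-0.182, 0.983, -0.0, -0.001]
wrist_force: [-0.6, 0.5, -4.5]
gripper_width: 0.198
finger_force: 78.1
```

>>> send_rows([
  [1, [0, 0, -0.03], [0, 0, 0]],
  [1, [0, 0, -0.07], [0, 0, 0]],
  [1, [0, 0, -0.11], [0, 0, 0]],
  [1, [0, 0, -0.14], [0, 0, 0]],
  [1, [0.012, -0.025, -0.14], [0, 0, 6]],
  [1, [0.025, -0.055, -0.14], [0, 0, 14]],
  [1, [0.045, -0.09, -0.14], [0, 0, 22]],
  [1, [0.065, -0.13, -0.14], [0, 0, 31]],
])

```text
clock: 5.2
tcp_pos: [545.4, 157.8, 193.9]
eef_rot: [0.089, 0.996, 0.0, -0.001]
wrist_force: [0.1, 0.1, -4.4]
gripper_width: 0.192
finger_force: 78.6
```

```bash
cat > goto.py <<'E'
import sys
from h import *
o,R=st(); x,y,z,h=map(float,sys.argv[1:5])
cur=np.degrees(np.arctan2(R[1,0],R[0,0])); dh=(h-cur+180)%360-180
print("shift",np.round(R.T@(np.array([x,y,z])-o["tcp_pos"])/1000,4),"turn z",round(-dh,2))
E
python3 goto.py 531.9 9.4 193 129.8
```

```text
t 5.2 tcp [545.4 157.8 193.9] head 169.78 tilt [-0.001  0.    -1.   ] F [ 0.1  0.1 -4.4] w 0.19163476764165632 78.60117673873901
shift [-0.013  -0.1485  0.0009] turn z 39.98
```

>>> send_rows([
  [1, [-0.002, -0.03, 0.001], [0, 0, 8]],
  [1, [-0.004, -0.06, 0.001], [0, 0, 16]],
  [1, [-0.007, -0.09, 0.001], [0, 0, 24]],
  [1, [-0.01, -0.12, 0.001], [0, 0, 32]],
  [1, [-0.012, -0.14, 0.001], [0, 0, 38]],
  [1, [-0.013, -0.148, 0.001], [0, 0, 40]],
  [1, [-0.013, -0.148, 0.001], [0, 0, 40]],
  [1, [-0.013, -0.148, 0.001], [0, 0, 40]],
])

```text
clock: 6.2
tcp_pos: [533.5, 12.0, 193.3]
eef_rot: [0.421, 0.907, 0.0, -0.0]
wrist_force: [0.1, -0.3, -4.8]
gripper_width: 0.19
finger_force: 78.6
```

```bash
python3 - <<'E'
from h import *
st()
a=snap("wrist"); b=snap("scene"); np.savez("w2",**a); np.savez("s2",**b)
im=np.hstack([cv2.resize(a["img"],(400,300)),cv2.resize(b["img"][150:270,190:350],(400,300),interpolation=cv2.INTER_CUBIC)])
cv2.imwrite("pics/w2.png",im[...,::-1])
E
```

```text
t 6.2 tcp [533.5  12.  193.3] head 130.16 tilt [-0.     0.001 -1.   ] F [ 0.1 -0.3 -4.8] w 0.19015181320653857 78.62056732177734
```

View pics/w2.png

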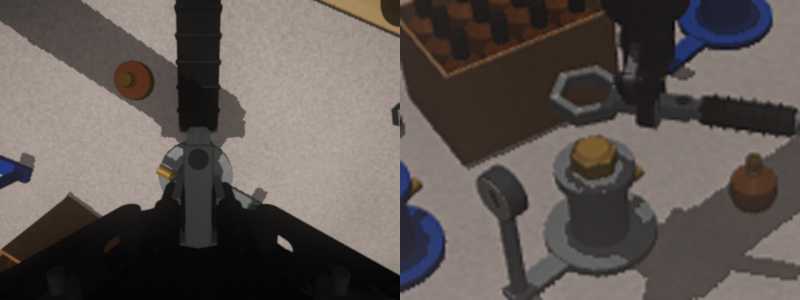

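The left (wrist) half shows the wrench held straight. The right (scene) half shows the ring hovering over the nut with the carton behind it. I'll measure the ring against the nut in the same camera.

```bash
cat > rel.py <<'E'
import sys
from h import *
from scipy.optimize import least_squares
s=dict(np.load(sys.argv[1])); w=pts(s); g=cv2.cvtColor(s["img"],cv2.COLOR_RGB2HSV)
C=np.array([570.3,-36.7]); near=np.hypot(w[...,0]-C[0],w[...,1]-C[1])<50
R=w[near&(w[...,2]>170)&(w[...,2]<210)&(g[...,1]<90)]
top=R[R[:,2]>np.percentile(R[:,2],90)-5]
print("ring n",len(R),len(top),np.median(top[:,2]))
h=np.radians(float(sys.argv[2]))
q=top[:,:2]
# hex band 22..30 apothem
def f(p):
    d=q-p; a=np.arctan2(d[:,1],d[:,0])-h; k=np.round(a/(np.pi/3))*(np.pi/3)+h
    r=d[:,0]*np.cos(k)+d[:,1]*np.sin(k); return np.maximum(0,np.abs(r-26)-3.5)
u=[(q-C)@[np.cos(h),np.sin(h)]]
q=q[u[0]<26]
best=min(((np.mean(f(C+[dx,dy])),dx,dy) for dx in np.arange(-15,15.1,1) for dy in np.arange(-15,15.1,1)))
print("ring centre",least_squares(f,C+best[1:]).x,best)
B=w[near&(w[...,2]>100)&(w[...,2]<128)&(g[...,1]>100)]
T=B[B[:,2]>np.percentile(B[:,2],97)-3]; print("nut n",len(B),"top z",np.median(T[:,2]),"mid",(T.min(0)+T.max(0))/2,"ext",np.ptp(T,axis=0),"mean",T.mean(0))
E
python3 rel.py s2.npz 130.16; python3 - <<'E'
from h import *
s=dict(np.load("w0.npz")); w=pts(s); g=cv2.cvtColor(s["img"],cv2.COLOR_RGB2HSV)
B=w[(np.hypot(w[...,0]-570,w[...,1]+37)<30)&(w[...,2]>121)&(w[...,2]<130)&(g[...,1]>100)]
print("w0 top",np.median(B,0),(np.percentile(B,2,axis=0)+np.percentile(B,98,axis=0))/2,np.ptp(B,axis=0))
E
```

```text
ring n 446 241 199.74493631193175
ring centre [574.83449007 -32.92432309] (np.float64(0.26095388868175357), np.float64(5.0), np.float64(4.0))
nut n 240 top z 124.40090606540393 mid [571.9275185  -35.27751406 125.59254908] ext [30.85036901 31.26052015  4.7065047 ] mean [572.23890566 -35.34067973 124.72038391]
w0 top [570.99887975 -35.80968995 122.44378324] [570.15324527 -36.56851859 122.45786319] [33.3405147  32.61600598  4.01283867]
```

```bash
python3 goto.py 531.1 9.4 125 129.8
```

```text
t 6.3 tcp [533.5  11.9 193.3] head 130.13 tilt [ 0.     0.001 -1.   ] F [ 0.5 -0.4 -4.1] w 0.19344878022365086 78.62040996551514
shift [-0.0003 -0.0035  0.0682] turn z 0.33
```

>>> send_rows([
  [1, [0, -0.0035, 0.01], [0, 0, 0.3]],
  [1, [0, -0.0035, 0.03], [0, 0, 0.3]],
  [1, [0, -0.0035, 0.045], [0, 0, 0.3]],
  [1, [0, -0.0035, 0.055], [0, 0, 0.3]],
  [1, [0, -0.0035, 0.062], [0, 0, 0.3]],
  [1, [0, -0.0035, 0.068], [0, 0, 0.3]],
  [1, [0, -0.0035, 0.068], [0, 0, 0.3]],
  [1, [0, -0.0035, 0.068], [0, 0, 0.3]],
])

```text
clock: 7.3
tcp_pos: [531.1, 8.4, 125.6]
eef_rot: [0.425, 0.905, 0.0, 0.0]
wrist_force: [0.3, -0.5, -3.8]
gripper_width: 0.193
finger_force: 78.6
```

```bash
python3 goto.py 531.1 9.4 111 129.8
```

```text
t 7.3 tcp [531.1   8.4 125.6] head 129.7 tilt [ 0.001 -0.    -1.   ] F [ 0.3 -0.5 -3.8] w 0.19260996291576385 78.63250494003296
shift [0.0008 0.0006 0.0146] turn z -0.1
```

>>> send_rows([
  [1, [0, 0.0005, 0.003], [0, 0, 0]],
  [1, [0, 0.0005, 0.006], [0, 0, 0]],
  [1, [0, 0.0005, 0.009], [0, 0, 0]],
  [1, [0, 0.0005, 0.012], [0, 0, 0]],
  [1, [0, 0.0005, 0.014], [0, 0, 0]],
  [1, [0, 0.0005, 0.0155], [0, 0, 0]],
  [1, [0, 0.0005, 0.0155], [0, 0, 0]],
  [1, [0, 0.0005, 0.0155], [0, 0, 0]],
])

```text
clock: 8.3
tcp_pos: [531.2, 8.8, 110.2]
eef_rot: [0.425, 0.905, -0.0, 0.0]
wrist_force: [-4.1, 0.3, 2.5]
gripper_width: 0.191
finger_force: 79.6
```

```bash
python3 - <<'E'
from h import *
st()
a=snap("side"); b=snap("scene"); np.savez("s3",**b)
im=np.hstack([cv2.resize(a["img"][210:330,290:450],(400,300),interpolation=cv2.INTER_CUBIC),cv2.resize(b["img"][150:270,190:350],(400,300),interpolation=cv2.INTER_CUBIC)])
cv2.imwrite("pics/s3.png",im[...,::-1])
E
```

```text
t 8.3 tcp [531.2   8.8 110.2] head 129.69 tilt [ 0. -0. -1.] F [-4.1  0.3  2.5] w 0.19148622226503248 79.6068799495697
```

View pics/s3.png

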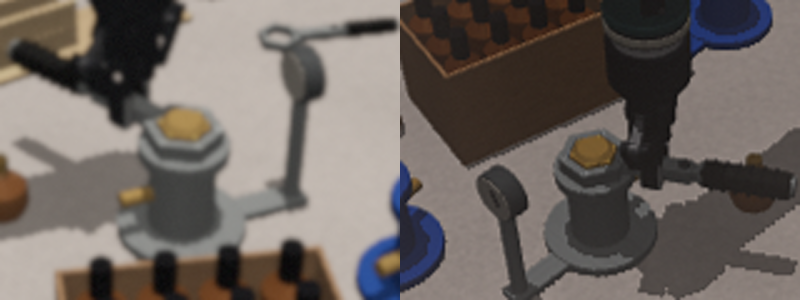

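Both views show the ring down over the nut on the flange, with the brass cone showing through it. I'll release and back straight up.

>>> send_rows([
  [0.7, [0, 0, 0], [0, 0, 0]],
  [0.5, [0, 0, 0], [0, 0, 0]],
  [0.3, [0, 0, 0], [0, 0, 0]],
  [0.2, [0, 0, 0], [0, 0, 0]],
  [0.2, [0, 0, 0], [0, 0, 0]],
  [0.2, [0, 0, -0.02], [0, 0, 0]],
  [0.2, [0, 0, -0.05], [0, 0, 0]],
  [0.2, [0, 0, -0.08], [0, 0, 0]],
])

```text
clock: 9.4
tcp_pos: [531.1, 8.7, 190.5]
eef_rot: [0.425, 0.905, -0.0, -0.0]
wrist_force: [0.5, -0.2, -0.1]
gripper_width: 0.803
finger_force: 0.0
```

```bash
python3 - <<'E'
from h import *
o,_=st()
s=snap("wrist"); np.savez("w4",**s); cv2.imwrite("pics/w4.png",s["img"][...,::-1])
w=pts(s); g=cv2.cvtColor(s["img"],cv2.COLOR_RGB2HSV)
d=np.hypot(w[...,0]-570.3,w[...,1]+36.7)
G=w[(d>105)&(d<195)&(w[...,2]>112)&(w[...,2]<130)]; G=G[G[:,1]>0]
l=cv2.fitLine(G[:,:2].astype(np.float32),cv2.DIST_HUBER,0,.01,.01).ravel(); print(len(G),"grip line",np.degrees(np.arctan2(l[1],l[0])),G.mean(0),"zmed",np.median(G[:,2]))
i=np.percentile((G[:,:2]-l[2:])@l[:2],[1,99]); print([l[2:]+l[:2]*k for k in i])
for a,b in((105,125),(140,160),(175,195)):
    q=(np.hypot(G[:,0]-570.3,G[:,1]+36.7)>a)&(np.hypot(G[:,0]-570.3,G[:,1]+36.7)<b); print(a,np.median(G[q],0))
E
```

```text
t 9.4 tcp [531.1   8.7 190.5] head 129.7 tilt [-0. -0. -1.] F [ 0.5 -0.2 -0.1] w 0.8034435403424799 0.0
7198 grip line -50.26298 [472.36198657  80.14824892 120.90492032] zmed 121.14737667003868
[array([445.85264793, 112.13887216]), array([501.83283207,  44.79899617])]
105 [496.05879632  51.50038845 121.16408992]
140 [473.90140806  78.17894669 121.26333381]
175 [451.60937644 104.93692786 120.93733411]
```

View pics/w4.png

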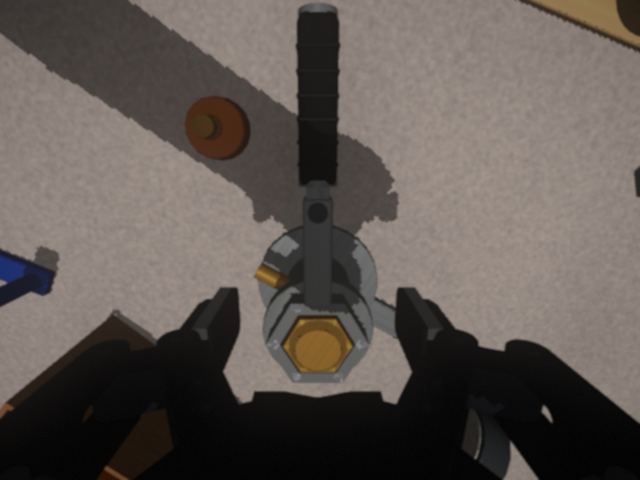

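The wrist view shows the ring seated over the nut (318,348), level, with the grip straight at (318,95). I'll move to the grip, descend and cage it.

>>> send_rows([
  [0.2, [0.04, 0, 0], [0, 0, 0]],
  [0.2, [0.08, 0, 0], [0, 0, 0]],
  [0.2, [0.089, 0, 0.01], [0, 0, 0]],
  [0.2, [0.089, 0, 0.045], [0, 0, 0]],
  [0.2, [0.089, 0, 0.08], [0, 0, 0]],
  [0.4, [0.089, 0, 0.08], [0, 0, 0]],
  [0.62, [0.089, 0, 0.08], [0, 0, 0]],
  [0.62, [0.089, 0, 0.08], [0, 0, 0]],
], grip_force=20)

```text
clock: 10.45
tcp_pos: [475.5, 77.2, 111.1]
eef_rot: [0.425, 0.905, 0.001, 0.001]
wrist_force: [-0.6, -0.4, 0.6]
gripper_width: 0.382
finger_force: 0.0
```

```bash
cat > arc.py <<'E'
import sys
from h import *
# targets on arc r=150 for given headings
o,R=st(); C=np.array([570.3,-36.7]); cur=np.degrees(np.arctan2(R[1,0],R[0,0]))
d=o["tcp_pos"][:2]-C; print("phi",round(np.degrees(np.arctan2(d[1],d[0])),2),"r",round(np.hypot(*d),1),"Ftan(cw)",round(float(o["wrist_force"][:2]@[-np.sin(np.radians(cur)),np.cos(np.radians(cur))]),2))
for h in map(float,sys.argv[1:]):
    a=np.radians(h); p=np.array([*(C+150*np.array([np.cos(a),np.sin(a)])),110.5])
    print(h,np.round(R.T@(p-o["tcp_pos"])/1000,4),round(cur-h,1))
E
python3 arc.py 127 124 121 118 115 112 109 106
```

```text
t 10.45 tcp [475.5  77.2 111.1] head 129.68 tilt [ 0.003  0.    -1.   ] F [-0.6 -0.4  0.6] w 0.3821252090014519 0.0
phi 129.78 r 148.2 Ftan(cw) 0.71
127.0 [0.0016 0.0073 0.0006] 2.7
124.0 [0.001  0.0151 0.0006] 5.7
121.0 [0.0001 0.0229 0.0006] 8.7
118.0 [-0.0013  0.0306  0.0006] 11.7
115.0 [-0.0031  0.0383  0.0006] 14.7
112.0 [-0.0053  0.0458  0.0007] 17.7
109.0 [-0.0079  0.0532  0.0007] 20.7
106.0 [-0.0108  0.0605  0.0007] 23.7
```

>>> send_rows([
  [0.62, [0.0015, 0.0075, 0], [0, 0, 2.7]],
  [0.62, [0.001, 0.015, 0], [0, 0, 5.7]],
  [0.62, [0, 0.023, 0], [0, 0, 8.7]],
  [0.62, [-0.0013, 0.0306, 0], [0, 0, 11.7]],
  [0.62, [-0.003, 0.038, 0], [0, 0, 14.7]],
  [0.62, [-0.0053, 0.0458, 0], [0, 0, 17.7]],
  [0.62, [-0.0053, 0.0458, 0], [0, 0, 17.7]],
  [0.62, [-0.0053, 0.0458, 0], [0, 0, 17.7]],
])

```text
clock: 11.45
tcp_pos: [513.1, 102.4, 110.4]
eef_rot: [0.559, 0.829, 0.0, 0.0]
wrist_force: [-0.2, 0.3, 0.6]
gripper_width: 0.38
finger_force: 0.0
```

```bash
cat > ang.py <<'E'
from h import *
s=snap("wrist"); w=pts(s); np.savez("wl",**s)
o=manip.observe(); C=np.array([570.3,-36.7])
x=w.reshape(-1,3); d=np.hypot(x[:,0]-C[0],x[:,1]-C[1])
def a(lo,hi,z0,z1):
    q=x[(d>lo)&(d<hi)&(x[:,2]>z0)&(x[:,2]<z1)&(x[:,1]>C[1]+20)][:,:2].astype(np.float32)
    l=cv2.fitLine(q,cv2.DIST_HUBER,0,.01,.01).ravel(); return round(np.degrees(np.arctan2(l[1],l[0]))%180,2),len(q)
print("shank",a(45,88,114,122),"grip outer",a(160,195,112,125))
E
python3 ang.py; python3 arc.py 110 108 106 104 102 100 98
```

```text
t 11.5 tcp [513.  102.3 110.2] head 112.03 tilt [ 0.001  0.    -1.   ] F [-0.5 -0.5  0.3] w 0.38272532473504256 0.0
phi 112.4 r 150.4 Ftan(cw) 0.63
110.0 [-0.0004  0.0063 -0.0003] 2.0
108.0 [-0.0007  0.0115 -0.0003] 4.0
106.0 [-0.0012  0.0167 -0.0003] 6.0
104.0 [-0.0018  0.0219 -0.0002] 8.0
102.0 [-0.0026  0.0271 -0.0002] 10.0
100.0 [-0.0036  0.0322 -0.0002] 12.0
98.0 [-0.0048  0.0373 -0.0002] 14.0Traceback (most recent call last):
  File "ang.py", line 8, in <module>
    print("shank",a(45,88,114,122),"grip outer",a(160,195,112,125))
                  ~^^^^^^^^^^^^^^^
  File "ang.py", line 7, in a
    l=cv2.fitLine(q,cv2.DIST_HUBER,0,.01,.01).ravel(); return round(np.degrees(np.arctan2(l[1],l[0]))%180,2),len(q)
      ~~~~~~~~~~~^^^^^^^^^^^^^^^^^^^^^^^^^^^^
cv2.error: OpenCV(4.12.0) /io/opencv/modules/imgproc/src/linefit.cpp:50: error: (-215:Assertion failed) count > 0 in function 'fitLine2D_wods'
```

>>> send_rows([
  [0.62, [-0.0002, 0.003, 0], [0, 0, 1]],
  [0.62, [-0.0004, 0.0063, 0], [0, 0, 2]],
  [0.62, [-0.0006, 0.009, 0], [0, 0, 3]],
  [0.62, [-0.0007, 0.0115, 0], [0, 0, 4]],
  [0.62, [-0.0007, 0.0115, 0], [0, 0, 4]],
  [0.62, [-0.0007, 0.0115, 0], [0, 0, 4]],
  [0.62, [-0.0007, 0.0115, 0], [0, 0, 4]],
  [0.62, [-0.0007, 0.0115, 0], [0, 0, 4]],
])

```text
clock: 12.5
tcp_pos: [524.2, 105.9, 109.9]
eef_rot: [0.588, 0.809, 0.0, 0.0]
wrist_force: [-0.7, -0.4, 0.6]
gripper_width: 0.385
finger_force: 0.0
```

```bash
sed -i 's/^print.*/print("grip outer",a(165,195,112,125))/' ang.py; python3 ang.py;  python3 arc.py 106 105 104 103 102 100
```

```text
grip outer (np.float32(107.48), 4971)
t 12.55 tcp [524.1 106.  109.9] head 107.99 tilt [ 0.001  0.    -1.   ] F [ 0.4 -0.7  0.6] w 0.38144907270228584 0.0
phi 107.93 r 150.0 Ftan(cw) -0.17
106.0 [-0.      0.005  -0.0006] 2.0
105.0 [-0.0002  0.0077 -0.0006] 3.0
104.0 [-0.0003  0.0103 -0.0006] 4.0
103.0 [-0.0005  0.0129 -0.0006] 5.0
102.0 [-0.0008  0.0155 -0.0006] 6.0
100.0 [-0.0014  0.0207 -0.0006] 8.0
```

>>> send_rows([
  [0.62, [0, 0.003, 0], [0, 0, 1]],
  [0.62, [0, 0.005, 0], [0, 0, 2]],
  [0.62, [-0.0002, 0.0077, 0], [0, 0, 3]],
  [0.62, [-0.0003, 0.0103, 0], [0, 0, 4]],
  [0.62, [-0.0003, 0.0103, 0], [0, 0, 4]],
  [0.62, [-0.0003, 0.0103, 0], [0, 0, 4]],
  [0.62, [-0.0003, 0.0103, 0], [0, 0, 4]],
  [0.62, [-0.0003, 0.0103, 0], [0, 0, 4]],
])

```text
clock: 13.55
tcp_pos: [533.9, 109.1, 109.9]
eef_rot: [0.616, 0.788, 0.0, 0.0]
wrist_force: [-0.3, -0.4, -0.2]
gripper_width: 0.381
finger_force: 0.0
```

```bash
python3 ang.py;  python3 arc.py 102 101 100 98 96; python3 - <<'E'
from h import *
s=dict(np.load("wl.npz")); cv2.imwrite("pics/w5.png",s["img"][...,::-1])
E
```

```text
grip outer (np.float32(102.4), 4946)
t 13.6 tcp [533.9 109.  109.8] head 104.0 tilt [ 0.  0. -1.] F [ 0.3 -0.5 -0.6] w 0.38287009661607757 0.0
phi 104.03 r 150.2 Ftan(cw) -0.16
102.0 [-0.0003  0.0053 -0.0007] 2.0
101.0 [-0.0004  0.0079 -0.0007] 3.0
100.0 [-0.0006  0.0105 -0.0007] 4.0
98.0 [-0.001   0.0158 -0.0007] 6.0
96.0 [-0.0017  0.021  -0.0006] 8.0
```

View pics/w5.png

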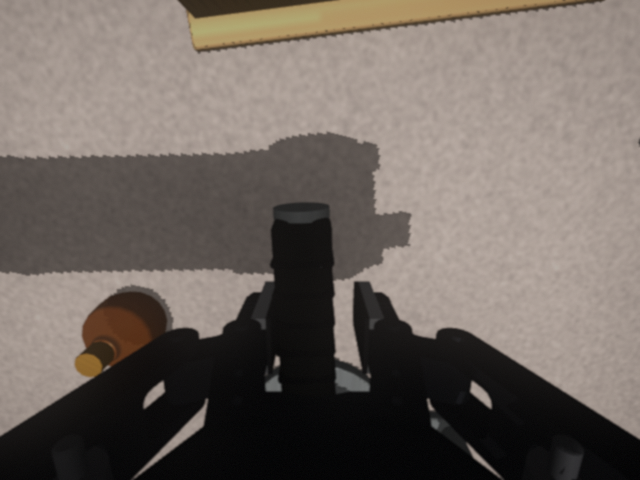

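The wrist view shows the grip at (302,300) against the left pad and following, with flacon_a clear at (122,335). I'll continue in small arcs.

>>> send_rows([
  [0.62, [0, 0.0026, 0], [0, 0, 1]],
  [0.62, [-0.0003, 0.0053, 0], [0, 0, 2]],
  [0.62, [-0.0004, 0.0079, 0], [0, 0, 3]],
  [0.62, [-0.0006, 0.0105, 0], [0, 0, 4]],
  [0.62, [-0.0006, 0.0105, 0], [0, 0, 4]],
  [0.62, [-0.0006, 0.0105, 0], [0, 0, 4]],
  [0.62, [-0.0006, 0.0105, 0], [0, 0, 4]],
  [0.62, [-0.0006, 0.0105, 0], [0, 0, 4]],
])

```text
clock: 14.6
tcp_pos: [544.3, 110.8, 109.9]
eef_rot: [0.643, 0.766, 0.0, 0.0]
wrist_force: [0.4, 0.2, 0.1]
gripper_width: 0.379
finger_force: 0.0
```

```bash
python3 ang.py;  python3 arc.py 98 97 96 95 94 92
```

```text
grip outer (np.float32(101.06), 4971)
t 14.65 tcp [544.3 110.8 109.9] head 99.99 tilt [ 0. -0. -1.] F [-0.5  0.1  0.3] w 0.3794936867604713 0.0
phi 100.01 r 149.8 Ftan(cw) 0.47
98.0 [ 0.0001  0.0053 -0.0006] 2.0
97.0 [ 0.      0.0079 -0.0006] 3.0
96.0 [-0.0001  0.0105 -0.0006] 4.0
95.0 [-0.0004  0.0131 -0.0006] 5.0
94.0 [-0.0006  0.0157 -0.0006] 6.0
92.0 [-0.0012  0.0209 -0.0006] 8.0
```

>>> send_rows([
  [0.62, [0, 0.0026, 0], [0, 0, 1]],
  [0.62, [0, 0.0053, 0], [0, 0, 2]],
  [0.62, [0, 0.0079, 0], [0, 0, 3]],
  [0.62, [-0.0001, 0.0105, 0], [0, 0, 4]],
  [0.62, [-0.0001, 0.0105, 0], [0, 0, 4]],
  [0.62, [-0.0001, 0.0105, 0], [0, 0, 4]],
  [0.62, [-0.0001, 0.0105, 0], [0, 0, 4]],
  [0.62, [-0.0001, 0.0105, 0], [0, 0, 4]],
])

```text
clock: 15.65
tcp_pos: [554.6, 112.7, 109.9]
eef_rot: [0.669, 0.743, 0.0, 0.0]
wrist_force: [-0.5, 0.7, 1.0]
gripper_width: 0.38
finger_force: 0.0
```

```bash
python3 ang.py;  python3 arc.py 94 93 92 90 88
```

```text
grip outer (np.float32(96.01), 4960)
t 15.7 tcp [554.6 112.7 109.9] head 96.0 tilt [ 0.  0. -1.] F [-0.8 -0.7 -0.2] w 0.3818983687217065 0.0
phi 96.01 r 150.2 Ftan(cw) 0.82
94.0 [-0.0003  0.0053 -0.0006] 2.0
93.0 [-0.0004  0.0079 -0.0006] 3.0
92.0 [-0.0006  0.0105 -0.0006] 4.0
90.0 [-0.001   0.0157 -0.0006] 6.0
88.0 [-0.0017  0.0209 -0.0006] 8.0
```

>>> send_rows([
  [0.62, [0, 0.0026, 0], [0, 0, 1]],
  [0.62, [-0.0003, 0.0053, 0], [0, 0, 2]],
  [0.62, [-0.0004, 0.0079, 0], [0, 0, 3]],
  [0.62, [-0.0006, 0.0105, 0], [0, 0, 4]],
  [0.62, [-0.0006, 0.0105, 0], [0, 0, 4]],
  [0.62, [-0.0006, 0.0105, 0], [0, 0, 4]],
  [0.62, [-0.0006, 0.0105, 0], [0, 0, 4]],
  [0.62, [-0.0006, 0.0105, 0], [0, 0, 4]],
])

```text
clock: 16.7
tcp_pos: [564.0, 113.5, 109.4]
eef_rot: [0.695, 0.719, -0.001, -0.001]
wrist_force: [-6.1, -0.0, 1.9]
gripper_width: 0.377
finger_force: 2.6
```

```bash
python3 ang.py;  python3 arc.py 91 90 89 88 86
```

```text
grip outer (np.float32(89.49), 4952)
t 16.75 tcp [564.  113.5 109.4] head 91.99 tilt [-0.002  0.    -1.   ] F [-5.6  0.3  1.3] w 0.3797216845392325 2.610672488808632
phi 92.41 r 150.4 Ftan(cw) 5.58
91.0 [-0.0004  0.0037 -0.0011] 1.0
90.0 [-0.0005  0.0063 -0.0011] 2.0
89.0 [-0.0006  0.0089 -0.0011] 3.0
88.0 [-0.0007  0.0115 -0.0011] 4.0
86.0 [-0.0012  0.0167 -0.0012] 6.0
```

The force rose to about 6 N, so the nut is home and the joint is just giving. I'll push about 6 mm more (0.1 rad of bend).

>>> send_rows([
  [0.62, [0, 0.0015, 0], [0, 0, 1]],
  [0.62, [0, 0.003, 0], [0, 0, 2]],
  [0.62, [0, 0.0045, 0], [0, 0, 3]],
  [0.62, [0, 0.006, 0], [0, 0, 4]],
  [0.62, [0, 0.006, 0], [0, 0, 4]],
  [0.62, [0, 0.006, 0], [0, 0, 4]],
  [0.62, [0, 0.006, 0], [0, 0, 4]],
  [0.62, [0, 0.006, 0], [0, 0, 4]],
])

```text
clock: 17.75
tcp_pos: [569.1, 113.3, 109.2]
eef_rot: [0.72, 0.694, -0.002, -0.001]
wrist_force: [-6.9, -0.3, 4.2]
gripper_width: 0.379
finger_force: 3.6
```

```bash
python3 ang.py;  python3 arc.py 91 ; python3 - <<'E'
from h import *
b=snap("scene"); s=dict(np.load("wl.npz"))
im=np.hstack([cv2.resize(s["img"],(400,300)),cv2.resize(b["img"][180:270,230:350],(400,300),interpolation=cv2.INTER_CUBIC)])
cv2.imwrite("pics/w6.png",im[...,::-1])
for i in range(4): print(np.round(manip.observe()["wrist_force"],2)); manip.snapshot("side")
E
```

```text
grip outer (np.float32(77.93), 4944)
t 17.8 tcp [569.1 113.4 109.2] head 87.97 tilt [-0.004 -0.001 -1.   ] F [-6.2 -0.   2.7] w 0.3816409359903852 3.6176642775535583
phi 90.44 r 150.1 Ftan(cw) 6.18
91.0 [-0.0001 -0.0015 -0.0013] -3.0
[-6.8   0.41  2.76]
[-7.08  0.64  2.7 ]
[-7.22  0.54  3.03]
[-7.88  0.07  2.56]
```

View pics/w6.png

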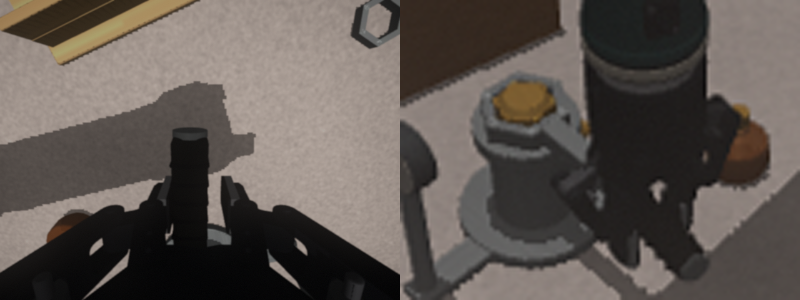

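The force of about 7 N and the grip angle change of about 11.6° mean the joint is bent roughly 0.2 rad, and the ring is still seated (right half). I'll ease off now.

>>> send_rows([
  [0.62, [0, -0.0025, 0], [0, 0, -1]],
  [0.62, [0, -0.005, 0], [0, 0, -2]],
  [0.62, [0, -0.0075, 0], [0, 0, -3]],
  [0.62, [0, -0.01, 0], [0, 0, -4]],
  [0.62, [0, -0.0125, 0], [0, 0, -5]],
  [0.62, [0, -0.015, 0], [0, 0, -6]],
  [0.62, [0, -0.0165, 0], [0, 0, -7]],
  [0.62, [0, -0.0165, 0], [0, 0, -7]],
])

```text
clock: 19.05
tcp_pos: [554.8, 114.1, 110.0]
eef_rot: [0.675, 0.737, 0.0, 0.0]
wrist_force: [-0.2, -0.5, -0.4]
gripper_width: 0.38
finger_force: 0.0
```

```bash
python3 ang.py;  python3 arc.py 95
```

```text
grip outer (np.float32(93.96), 4891)
t 19.1 tcp [554.9 114.1 110. ] head 95.0 tilt [ 0.001  0.    -1.   ] F [ 0.4 -0.9  0.2] w 0.37942569251441866 0.0
phi 95.85 r 151.5 Ftan(cw) -0.33
95.0 [-0.0015  0.0022 -0.0005] -0.0
```

>>> send_rows([
  [0.4, [0, 0, 0], [0, 0, 0]],
  [0.2, [0, 0, 0], [0, 0, 0]],
  [0.2, [0, 0, 0], [0, 0, 0]],
  [0.2, [0, 0, -0.02], [0, 0, 0]],
  [0.2, [0, 0, -0.05], [0, 0, 0]],
  [0.2, [0, 0, -0.08], [0, 0, 0]],
  [0.2, [0, 0, -0.11], [0, 0, 0]],
  [0.2, [0, 0, -0.11], [0, 0, 0]],
])

```text
clock: 20.1
tcp_pos: [556.0, 114.3, 222.3]
eef_rot: [0.676, 0.737, 0.002, 0.001]
wrist_force: [-0.0, -1.1, -0.3]
gripper_width: 0.798
finger_force: 0.0
```

```bash
cat > end.py <<'E'
from h import *
st(); s=snap("wrist"); w=pts(s); x=w.reshape(-1,3); C=np.array([570.3,-36.7]); d=np.hypot(x[:,0]-C[0],x[:,1]-C[1])
for lo,hi,z0,z1 in((45,88,112,124),(108,192,112,126)):
    q=x[(d>lo)&(d<hi)&(x[:,2]>z0)&(x[:,2]<z1)&(x[:,1]>C[1]+20)]
    l=cv2.fitLine(q[:,:2].astype(np.float32),cv2.DIST_HUBER,0,.01,.01).ravel(); print(len(q),np.degrees(np.arctan2(l[1],l[0]))%180,np.median(q,0),"z near/far",[np.median(q[np.abs(q[:,1]-np.percentile(q[:,1],p))<8,2]) for p in(10,90)])
cv2.imwrite("pics/w7.png",s["img"][...,::-1])
E
python3 end.py
```

```text
t 20.1 tcp [556.  114.3 222.3] head 94.99 tilt [ 0.005  0.001 -1.   ] F [-0.  -1.1 -0.3] w 0.7982287334363173 0.0
1108 95.76849 [563.53820937  29.47149739 117.38137123] z near/far [np.float64(117.41610373590393), np.float64(117.432874028763)]
3600 95.10771 [555.0418103  115.63517282 120.94004988] z near/far [np.float64(121.03171881509647), np.float64(120.77840695243384)]
```

View pics/w7.png

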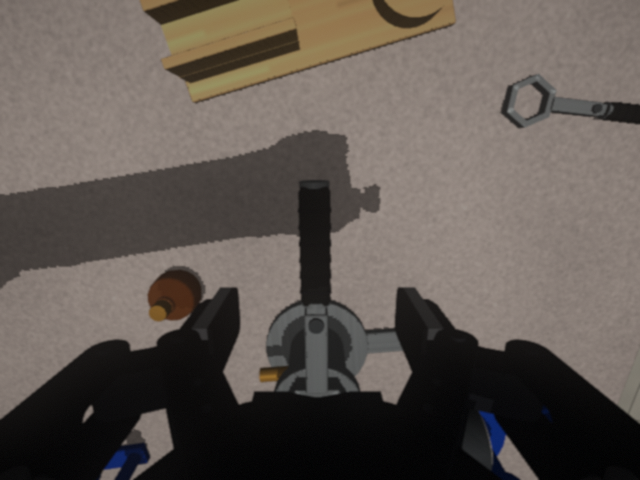

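The wrench is straight (95.8° against 95.1°), level and released. The nut stopped hard under 7 N. I'll hand the job in.

```bash
python3 -c "
from workcell import manip
print(manip.job_done())"
```

```text
the job is handed in; nothing more can be done
None
```

The job is handed in, with no verdict shown: the nut stopped hard at the end of its travel, the joint gave at about 6 N and bent roughly 0.2 rad, and after easing off the wrench measured straight and level on the nut, with the gripper clear and no bottle or the carton touched.

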